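# Make up the change-over kits for two hat-forming presses

## Task

Make up the two change-over kits for the hat presses. White tray: lay the aluminium flange on the round mark, collar up, and only then stand the wooden former in its bore, pushed fully home, and lay the bare-steel clamp arm flat in the tray's slot; red tray: stand the brass strainer upright on the round mark and lay the red clamp arm flat in the slot. Set every part down rather than dropping it, let go of everything, and leave the yellow arm, the jar and the wrench where they are.

Things in the scene. Friction and masses are not known exactly. Their poses are not given: they have to be found in the camera images.
- flange: Aluminium flange: a flat disc 80 mm across and 8 mm thick with a round collar (outer diameter 46 mm) rising from its middle to 30 mm; a bore of 36 mm goes right through. Collar up at the start; grip it by the collar. Four black bolt holes on the disc. Origin at the centre of the underside, z up the collar. About 0.14 kg.
- former: Turned light-wood former, 52 mm tall, standing on its spigot (28 mm across, 14 mm long). Above it a shoulder 52 mm across (height 14 to 22 mm, tapering in above), then a round grip 28 mm across from height 28 mm to the top. Origin at the centre of the spigot's underside, z up. Seated in the flange its shoulder rests on the collar, its origin 16 mm above the flange's. 0.07 kg.
- strainer: Brass perforated strainer cup, open at the top, 58 mm across and 36 mm tall, wall 3 mm, with black holes round its side. Upright at the start. Origin at the centre of its underside, z up. About 0.2 kg.
- red_arm: Red-painted clamp arm: flat bar 84 mm long (x), 20 mm wide (y), 12 mm thick, lying flat, with an upright block in the middle 26 mm (x) by 16 mm (y) that rises to 38 mm: the block is the grip, pinched across its y faces. A black hole mark near each end; both ends are alike. Origin at the centre of the underside. About 0.2 kg.
- grey_arm: Bare-steel (grey) clamp arm: flat bar 84 mm long (x), 20 mm wide (y), 12 mm thick, lying flat, with an upright block in the middle 26 mm (x) by 16 mm (y) that rises to 38 mm: the block is the grip, pinched across its y faces. A black hole mark near each end; both ends are alike. Origin at the centre of the underside. About 0.2 kg.
- white_tray: White kit tray. Origin on the underside, below the centre of the round black mark (62 mm across); x runs along the slot. Floor 4 mm thick, walls 5 mm thick, tops 12 mm over the bench. The bay round the mark is 110 (x) by 105 mm (y) inside; the slot beside it, on the tray's -y side, is 110 mm long (x) and 46 mm wide inside, centre at x = 0, y = -80.5 mm. Fixed to the bench.
- red_tray: Red kit tray. Origin on the underside, below the centre of the round black mark (62 mm across); x runs along the slot. Floor 4 mm thick, walls 5 mm thick, tops 12 mm over the bench. The bay round the mark is 110 (x) by 105 mm (y) inside; the slot beside it, on the tray's -y side, is 110 mm long (x) and 46 mm wide inside, centre at x = 0, y = -80.5 mm. Fixed to the bench.
- yellow_arm: Bystander: spare clamp arm painted yellow, the same shape as the red and grey ones, lying among the stock. Leave it alone.
- jar: Bystander: amber glass jar with a dark lid, 60 mm across, 85 mm tall, beyond the trays. Origin at the centre of its underside.
- wrench: Bystander: steel wrench 160 mm long lying on the bench beyond the trays, about 15 mm thick.

How it is judged:
By the outcome, as a careful person would: the job done as asked, in the order asked, and still so for the second after the job is handed in, with the robot touching nothing.
It also fails if it takes over 112 s, if anything falls off the work surface, if the arm or the gripper's body presses on something with over 40 N, if the wrist force passes 120 N, or if a joint passes its speed limit or range.

## Robot

A 6-joint arm with a two-finger parallel gripper is mounted at the origin on the work surface. World frame = base frame: x ahead of the robot, y to its left, z up, the work surface at z = 0. Lengths are in m, angles in rad, forces in N, time in s.
With the tool pointing down it reaches from about 0.4 to 0.925 m from the base axis. Payload 3.4 kg.
Tool frame: the origin (TCP) lies on the centre line of the jaws, within the pads' length; the fingertips stand 25 mm ahead of it and the grasp point (between the pads) lies 6 mm ahead of it (arm.finger_overhang is the z of the fingertips in the tool frame, in m); z points along the fingers, y is the line along which they close (so a half turn about z gives the same grasp; the last joint's range is limited). The gripper opens to 85 mm and grips with 20 to 120 N. Pads are 22 mm wide; open, the fingers measure 114 mm over their backs; the gripper's body (76 mm by 85 mm) begins 54 mm behind the grasp point. The pads swing forward as they close: fully open they stand 13 mm farther back than shut.
Start: joints at [-1.317, 0.307, 1.506, -0, 1.328, -0.073], TCP at [0.185, -0.545, 0.256] pointing down, gripper open.
Joint ranges: [-3.12, 3.12], [-1.05, 2.28], [0.14, 2.33], [-1.42, 4.57], [0.1, 2.73], [-2.68, 2.68]. Speed limits (rad/s): [2.57, 2.57, 3.14, 3.14, 3.14, 3.14].

## Interface

Orientations are given as a unit quaternion [x, y, z, w].
In Python, from cell import arm, vision, nets gives the robot as it stands. The module is installed in compiled form; this text tells all that it offers.
- The arm moves only by the tool arm_command, never from a script. Its argument "targets" is one flat list of numbers, 4 for each row, row after row: the shift along the tool's x, y, z in mm, then the turn about the tool's z in rad. In form: [tx, ty, tz, spin, tx, ty, tz, spin, ...]. A call has 1 to 12 rows; each row shifts and turns the commanded pose from where the row before left it, along the tool's axes as they then stand; what a row does not reach is not made up. A row lasts 1/8 s, in which the tool goes at most 62.5 mm and 10.7 degrees, less where a joint would pass 70% of its speed; a pose out of reach is approached as far as the arm can. A call is refused whole if a number of a shift passes 62.5 or a number of a turn 0.188, either way. A call with a gripper value outside its range is refused whole. "jaw" is the closure, from 0 (fully open) to 1 (shut), set as the call begins (left out, the last holds). The fingers move at their own pace and stop on an object; the grip force is fixed at half the most. Time passes only in rows, so rows that do not move let the fingers close. It gives the time, the measured TCP pose, the force, the opening and the grip force at its end, in the units of the state.
- arm.get_state(): the state, without advancing time (a new reading comes with each control period).
- vision.snapshot(name): name is "scene" or "top"; returns a dict with "color" (384x512x3 uint8, red, green, blue), "range_z" (384x512 float32, m along the optical axis (not along the pixel's ray), 0 where there is no reading), "mtx" (3x3 intrinsics, pixels), "R" (3x3) and "t" (3): a world point X has camera coordinates R X + t. Camera axes: x right, y down, z forward; pixel columns grow to the right and rows downward; lengths in m; the calibration is good to about 2 mm. A picture is of the moment at which its call begins.
- arm.job_done(): hands the job in; it is judged then, once.
Trained networks look in the newest picture that a camera, given by its name, has taken for a name from the list of things; names that differ only in an ending like _2 or _b are one class to them, and where a whole thing is asked for, a point or a joint stands for the part that bears it (a point fixed in the world has none). Each returns a list of dicts, best first, with "confidence" (0 to 1); they miss things now and then, are a little off and sometimes report something else, mostly with a low value. They report only what shows in the picture. A call takes as long as a camera call.
- nets.search_frame(camera, query): "pixel" ([column, row] in pixels, amid what is visible of it).
- nets.silhouettes(camera, query): "region" (384x512 bool, what is visible of it) and "pixel" ([column, row] in pixels, amid what is visible of it).
The state is a dict: "time_s": time; "joint_positions": joint angles; "qd": joint speeds; "joint_efforts": joint torques, N m; "tcp_pos": TCP position; "tool_rot": TCP orientation; "wrist_force": force on the tool from outside, world axes, zero at the start; "wrist_torque": the same for the moment, N m; "opening": finger opening in m; "grasp_force": force on a finger pad.
Only numpy, scipy, OpenCV 4.12 (cv2) and the standard library are available. Lean on these libraries where they do the work, as an engineer would, in place of code of your own. Each camera call takes 0.05 s, during which the arm holds its last target. There are 200 camera calls.

## Working session

There is one attempt and no reset: what is moved stays moved. The work goes in short steps, Python scripts to look and compute and a tool call to move; the robot and the scene stay as the last step left them, time stands still between calls to the robot, and variables do not carry over. Pictures are saved under pics/ and viewed, at most 14 in all, crops included, and the job is handed in when it is done.

Besides the shell and the picture viewer there is one more tool, called after "Call:" by a JSON object that holds its "method" and its "body". arm_command: Moves the arm, as the interface text tells. Its arguments: {"type":"object","properties":{"targets":{"type":"array","items":{"type":"number"}},"jaw":{"type":"number"}},"required":["targets"]}

```bash
mkdir -p pics
cat > h.py <<'E'
import numpy as np, cv2
from cell import arm, vision, nets
def pts(s):
    z=s["range_z"]; v,u=np.indices(z.shape); K=s["mtx"]
    c=np.stack([(u-K[0,2])/K[0,0]*z,(v-K[1,2])/K[1,1]*z,z],-1)
    return (c-s["t"])@s["R"]
E
python3 - <<'E'
from h import *
print(arm.get_state())
for c in ["scene","top"]:
    s=vision.snapshot(c); P=pts(s); cv2.imwrite(f"pics/{c}0.png",s["color"][...,::-1])
    print(c,s["mtx"][0,0],(-s["R"].T@s["t"]).round(3),s["R"].round(2).tolist())
    for n in "flange former strainer red_arm grey_arm white_tray red_tray yellow_arm jar wrench".split():
        for d in nets.silhouettes(c,n)[:2]:
            m=d["region"]&(s["range_z"]>0); q=P[m]
            if len(q)<5: continue
            r=cv2.minAreaRect((q[:,:2]*1000).astype(np.float32))
            print(n,round(d["confidence"],2),np.round(d["pixel"]),len(q),"med",np.median(q,0).round(3),"zmax",np.percentile(q[:,2],98).round(3),"rect",np.round(r[0]),np.round(r[1]),round(r[2],1))
E
```

```text
{'time_s': 0.0, 'joint_positions': array([-1.31753125e+00,  3.07576526e-01,  1.50766976e+00, -2.02905847e-05,
        1.32836026e+00, -7.35147175e-02]), 'qd': array([ 7.13123392e-05,  3.55297475e-05, -7.48649874e-04, -4.11555918e-04,
        1.04090421e-03, -7.19234172e-04]), 'joint_efforts': array([ 7.01690915e-04, -4.57551241e+01, -2.51918972e+01,  1.53654064e-04,
        1.35083921e-02, -2.11450049e-05]), 'tcp_pos': array([ 0.18437562, -0.54397105,  0.25538031]), 'tool_rot': array([ 9.86680642e-01,  1.62666213e-01, -1.00183632e-04, -1.00199329e-03]), 'wrist_force': array([ 0.32867904, -0.09270704, -0.6584814 ]), 'wrist_torque': array([-0.02087233,  0.00819315,  0.00199293]), 'grasp_force': 0.0, 'opening': 0.08536375536205984}
scene 438.796794489237 [ 1.343 -0.137  0.932] [[0.18, 0.98, -0.0], [0.75, -0.13, -0.65], [-0.64, 0.11, -0.76]]
flange 0.84 [380. 142.] 412 med [0.472 0.391 0.011] zmax 0.032 rect [463. 395.] [75. 87.] 67.0
former 0.65 [117. 179.] 287 med [ 0.501 -0.371  0.028] zmax 0.055 rect [ 483. -377.] [72. 51.] 22.0
former 0.61 [314. 178.] 2223 med [0.574 0.167 0.005] zm
[... 1735 characters left out ...]
21.] 11.4
red_arm 0.32 [169. 264.] 522 med [0.418 0.221 0.005] zmax 0.037 rect [419. 216.] [54. 58.] 43.5
grey_arm 0.86 [225. 257.] 272 med [0.432 0.081 0.012] zmax 0.04 rect [430.  85.] [83. 22.] 66.8
white_tray 0.87 [193. 198.] 3332 med [0.577 0.165 0.004] zmax 0.014 rect [577. 167.] [124. 175.] 0.3
red_tray 0.62 [324. 187.] 3330 med [ 0.599 -0.166  0.005] zmax 0.014 rect [ 600. -166.] [123. 170.] 9.9
yellow_arm 0.57 [283. 258.] 309 med [ 0.425 -0.059  0.012] zmax 0.04 rect [424. -60.] [86. 21.] 72.4
jar 0.65 [251. 116.] 682 med [0.769 0.007 0.083] zmax 0.087 rect [778.   8.] [59. 67.] 5.2
wrench 0.78 [338. 121.] 609 med [ 0.758 -0.209  0.007] zmax 0.011 rect [ 766. -212.] [ 42. 160.] 90.0
```

```bash
cat > m.py <<'E'
from h import *
def rect(q): return cv2.minAreaRect((q[:,:2]*1000).astype(np.float32))
def run():
    s=vision.snapshot("top"); P=pts(s); g=s["color"].astype(int); out={}
    sel=lambda x,y,r,lo,hi:(np.hypot(P[...,0]-x,P[...,1]-y)<r)&(P[...,2]>lo)&(P[...,2]<hi)
    return s,P,g,sel
E
python3 - <<'E'
from m import *
s,P,g,sel=run()
im=cv2.resize(s["color"][60:330,50:480,::-1],None,fx=1.86,fy=1.86,interpolation=cv2.INTER_CUBIC); cv2.imwrite("pics/t1.png",im)
def circ(q): 
    (c,r)=cv2.minEnclosingCircle((q[:,:2]*1000).astype(np.float32)); return np.round(c,1),round(r,1),np.round(q[:,:2].mean(0)*1000,1)
print("bench z",np.median(P[180:220,250:260,2]))
for n,x,y,lo in [("flange collar",.468,.389,.02),("former top",.493,-.375,.045),("strainer",.42,.219,.03)]:
    print(n,circ(P[sel(x,y,.05,lo,.07)]))
for n,x,y in [("red",.427,-.207),("grey",.43,.085),("yel",.424,-.06)]:
    q=P[sel(x,y,.055,.025,.06)]; b=P[sel(x,y,.055,.007,.06)]
    print(n,"block",np.round(rect(q),1) if 0 else rect(q),q[:,:2].mean(0).round(4),"all",rect(b))
for n,x,y in [("white",.577,.167),("red",.6,-.166)]:
    w=sel(x,y,.13,.008,.03); print(n,rect(P[w]))
    k=sel(x,y,.1,-.01,.02)&(g.max(-1)<60)
    nn,l,st,ce=cv2.connectedComponentsWithStats(k.astype(np.uint8))
    i=1+st[1:,4].argmax(); print(" mark",circ(P[l==i]),st[i])
E
```

```text
bench z -7.75707622166746e-05
flange collar (array([466.8, 389.9]), 23.1, array([466.9, 389.2]))
former top (array([ 493.4, -376.5]), 14.1, array([ 493.2, -375.5]))
strainer (array([419.3, 217. ]), 29.0, array([418.9, 218.2]))
red block ((426.1314697265625, -207.34649658203125), (26.21170997619629, 16.671825408935547), 10.941967964172363) [ 0.4266 -0.2061] all ((426.2900390625, -207.2333526611328), (83.27420043945312, 20.342679977416992), 11.241310119628906)
grey block ((430.170654296875, 85.34654235839844), (25.423295974731445, 16.03366470336914), 69.16917419433594) [0.4308 0.0852] all ((430.3753356933594, 85.52566528320312), (83.70182037353516, 20.058319091796875), 69.74848175048828)
yel block ((424.2527160644531, -58.985382080078125), (25.858957290649414, 15.890263557434082), 70.6766586303711) [ 0.4246 -0.0589] all ((424.1269836425781, -59.19401168823242), (83.08772277832031, 20.00670623779297), 71.82060241699219)
white ((575.9301147460938, 162.88356018066406), (120.07971954345703, 166.28700256347656), 0.7578949928283691)
 mark (array([497.3, 187.2]), 54.4, array([496.3, 186.3])) [162 225  43  15 295]
red ((626.6827392578125, -160.29861450195312), (175.7788543701172, 167.07591247558594), 10.224287986755371)
 mark (array([ 593.8, -139.2]), 29.4, array([ 593.3, -139.7])) [302 178  24  23 320]
```

View pics/t1.png

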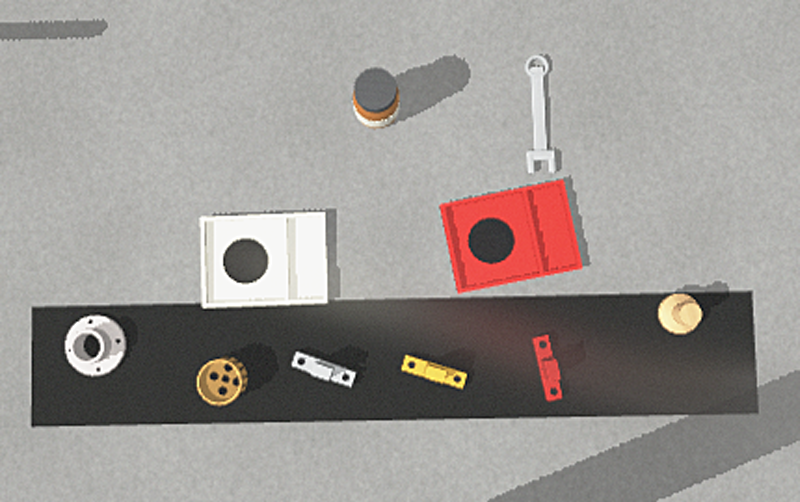

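View pics/scene0.png

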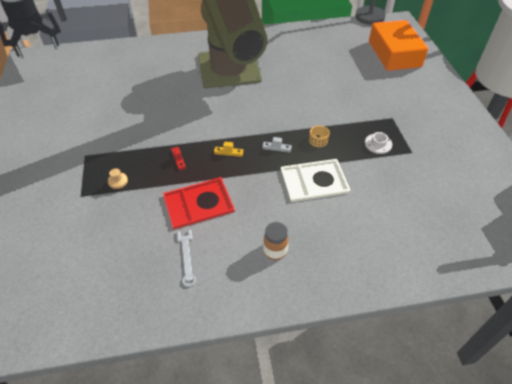

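```bash
cat > go.py <<'E'
import sys
from h import *
from scipy.spatial.transform import Rotation as R
# go.py x y z[mm] yaw_deg : shift in tool axes (mm), then spin; 'keep' allowed
s=arm.get_state(); p=s["tcp_pos"]*1000; M=R.from_quat(s["tool_rot"]).as_matrix()
yaw=np.degrees(np.arctan2(M[1,0],M[0,0]))
T=np.array([float(v) for v in sys.argv[1:4]]); d=T-p
t=M.T@d
print("t",round(s["time_s"],2),"tcp",p.round(1),"yaw",yaw.round(1),"tilt",np.degrees(np.arccos(-M[2,2])).round(2),"F",s["wrist_force"].round(1),"open",round(s["opening"]*1000,1))
print("tool shift",t.round(1))
if len(sys.argv)>4:
    e=(float(sys.argv[4])-yaw+180)%360-180
    print("spin",round(-np.radians(e),3), "rows",int(abs(e)/10)+1)
n=int(np.hypot(t[0],t[1])/40)+1
print("xy rows",n,(t[:2]/n).round(1))
E
python3 - <<'E'
from m import *
print(arm.finger_overhang)
s,P,g,sel=run()
w=sel(.6,-.166,.11,.008,.03); r=rect(P[w]); print("red",r)
for n,c,a in [("red",r[0],r[2] if r[2]<45 else r[2]-90),("white",(575.9,162.9),.76)]:
    a=np.radians(a); ex=np.array([np.cos(a),np.sin(a)]); ey=np.array([-ex[1],ex[0]])
    o=np.array(c)+25.5*ey; print(n,"origin",o.round(1),"slot",(o-80.5*ey).round(1))
k=sel(.576,.188,.038,-.01,.02)&(g.max(-1)<100); print("white mark",cv2.minEnclosingCircle((P[k][:,:2]*1000).astype(np.float32)),P[k].mean(0))
E
python3 go.py 426 -207 110 11
```

```text
0.025
red ((618.0114135742188, -161.76162719726562), (157.8731231689453, 166.8026580810547), 10.065847396850586)
red origin [ 613.6 -136.7] slot [ 627.6 -215.9]
white origin [575.6 188.4] slot [576.6 107.9]
white mark ((574.7809448242188, 189.1195526123047), 29.838579177856445) [0.5745712  0.1887912  0.00403628]
t 1.2 tcp [ 184.6 -544.6  256.3] yaw 18.7 tilt 0.0 F [0.5 0.2 0.2] open 85.5
tool shift [ 337.  -242.2  146.3]
spin 0.135 rows 1
xy rows 11 [ 30.6 -22. ]
```

Call:
{"method": "arm_command", "body": {"targets": [31,-22,13,0,31,-22,13,0,31,-22,13,0,31,-22,13,0,31,-22,13,0,31,-22,13,0,31,-22,13,0,30,-22,13,0,30,-22,13,0,30,-22,13,0,30,-22,13,0,0,0,0,0.135], "jaw": 0.3}}

```text
time_s: 2.7
tcp_pos: [0.4268, -0.205, 0.1125]
tool_rot: [0.995, 0.096, -0.0, -0.001]
wrist_force: [-0.7, -0.8, 0.2]
opening: 0.0599
grasp_force: 0.0
```

```bash
python3 go.py 426 -207 40 11
```

```text
t 2.7 tcp [ 426.8 -205.   112.5] yaw 11.0 tilt 0.1 F [-0.7 -0.8  0.2] open 59.9
tool shift [-1.1  1.9 72.5]
spin -0.0 rows 1
xy rows 1 [-1.1  1.9]
```

Call:
{"method": "arm_command", "body": {"targets": [-1,2,20,0,0,0,20,0,0,0,16,0,0,0,10,0,0,0,6,0,0,0,0,0]}}

```text
time_s: 3.45
tcp_pos: [0.4254, -0.2094, 0.0412]
tool_rot: [0.995, 0.096, -0.0, -0.0]
wrist_force: [-0.4, 0.0, 0.8]
opening: 0.0594
grasp_force: 0.0
```

Call:
{"method": "arm_command", "body": {"targets": [0,0,0,0,0,0,0,0,0,0,0,0,0,0,0,0,0,0,0,0,0,0,0,0], "jaw": 1}}

```text
time_s: 4.2
tcp_pos: [0.4257, -0.2094, 0.0419]
tool_rot: [0.995, 0.096, 0.0, 0.0]
wrist_force: [-0.2, 0.8, 5.5]
opening: 0.0146
grasp_force: 59.6
```

Call:
{"method": "arm_command", "body": {"targets": [0,0,-10,0,0,0,-20,0,0,0,-30,0,0,0,-20,0,0,0,0,0,0,0,0,0]}}

```text
time_s: 4.95
tcp_pos: [0.4248, -0.209, 0.1208]
tool_rot: [0.995, 0.096, -0.0, -0.0]
wrist_force: [-0.7, 0.2, -2.5]
opening: 0.0149
grasp_force: 58.7
```

```bash
python3 go.py 608 -218.5 80 10.2
```

```text
t 4.95 tcp [ 424.8 -209.   120.8] yaw 11.0 tilt 0.06 F [-0.7  0.2 -2.5] open 14.9
tool shift [178.   44.3  40.6]
spin 0.014 rows 1
xy rows 5 [35.6  8.9]
```

Call:
{"method": "arm_command", "body": {"targets": [30,7,0,0.014,30,7.5,0,0,30,7.5,0,0,30,7.5,0,0,30,7.5,10,0,28,7.5,15,0,0,0,15,0,0,0,0,0]}}

```text
time_s: 5.95
tcp_pos: [0.6056, -0.22, 0.078]
tool_rot: [0.996, 0.089, -0.003, -0.002]
wrist_force: [-0.6, -0.0, -2.2]
opening: 0.0142
grasp_force: 58.6
```

```bash
python3 go.py 608 -218.5 46.5 10.2
```

```text
t 5.95 tcp [ 605.6 -220.    78. ] yaw 10.2 tilt 0.45 F [-0.6 -0.  -2.2] open 14.2
tool shift [ 2.9 -0.9 31.5]
spin 0.0 rows 1
xy rows 1 [ 2.9 -0.9]
```

Call:
{"method": "arm_command", "body": {"targets": [2,-1,8,0,1,0,8,0,0,0,6,0,0,0,4,0,0,0,2,0,0,0,1,0,0,0,1,0,0,0,0,0]}}

```text
time_s: 6.95
tcp_pos: [0.6113, -0.2197, 0.0514]
tool_rot: [0.996, 0.089, 0.0, 0.0]
wrist_force: [-0.4, 0.2, -2.1]
opening: 0.0151
grasp_force: 58.7
```

Call:
{"method": "arm_command", "body": {"targets": [-3,0,1,0,0,0,1,0,0,0,1,0,0,0,1,0,0,0,0.5,0,0,0,0.5,0,0,0,0,0,0,0,0,0]}}

```text
time_s: 7.95
tcp_pos: [0.6084, -0.2203, 0.0463]
tool_rot: [0.996, 0.089, 0.0, 0.0]
wrist_force: [-0.1, 0.1, -2.2]
opening: 0.0145
grasp_force: 58.7
```

Call:
{"method": "arm_command", "body": {"targets": [0,0,0.5,0,0,0,0.5,0,0,0,0,0,0,0,0,0]}}

```text
time_s: 8.45
tcp_pos: [0.6084, -0.2203, 0.0459]
tool_rot: [0.996, 0.089, 0.0, 0.0]
wrist_force: [-1.5, 1.0, 6.1]
opening: 0.0148
grasp_force: 59.6
```

Call:
{"method": "arm_command", "body": {"targets": [0,0,0,0,0,0,0,0,0,0,0,0,0,0,0,0], "jaw": 0.5}}

```text
time_s: 8.95
tcp_pos: [0.6084, -0.2203, 0.0451]
tool_rot: [0.996, 0.089, -0.0, -0.0]
wrist_force: [0.4, -0.0, -0.5]
opening: 0.0427
grasp_force: 0.0
```

Call:
{"method": "arm_command", "body": {"targets": [0,0,-10,0,0,0,-30,0,0,0,-30,0,0,0,-10,0,0,0,0,0,0,0,0,0]}}

```text
time_s: 9.7
tcp_pos: [0.6075, -0.2199, 0.1242]
tool_rot: [0.996, 0.089, -0.001, -0.001]
wrist_force: [0.1, 0.9, 0.4]
opening: 0.0427
grasp_force: 0.0
```

```bash
python3 go.py 467 390 130 keep 2>&1 | grep -v Err; python3 go.py 467 390 130 30
```

```text
t 9.7 tcp [ 607.5 -219.9  124.2] yaw 10.2 tilt 0.12 F [0.1 0.9 0.4] open 42.7
tool shift [ -30.4 -625.1   -5. ]
Traceback (most recent call last):
  File "go.py", line 12, in <module>
    e=(float(sys.argv[4])-yaw+180)%360-180
       ~~~~~^^^^^^^^^^^^^
t 9.7 tcp [ 607.5 -219.9  124.2] yaw 10.2 tilt 0.12 F [0.1 0.9 0.4] open 42.7
tool shift [ -30.4 -625.1   -5. ]
spin -0.346 rows 2
xy rows 16 [ -1.9 -39.1]
```

Call:
{"method": "arm_command", "body": {"targets": [-2,-30,0,0,-2,-50,0,0,-3,-58,0,0,-3,-60,0,0,-3,-60,0,0,-3,-60,0,0,-3,-60,0,0,-3,-60,0,0,-3,-60,0,0,-3,-60,0,0,-2,-47,0,0,0,-20,0,0], "jaw": 0}}

```text
time_s: 11.2
tcp_pos: [0.4668, 0.3917, 0.1239]
tool_rot: [0.996, 0.09, -0.001, 0.0]
wrist_force: [0.2, -0.1, 0.2]
opening: 0.0851
grasp_force: 0.0
```

Call:
{"method": "arm_command", "body": {"targets": [0,0,0,0,0,0,0,0]}}

```text
time_s: 11.45
tcp_pos: [0.4682, 0.3878, 0.1246]
tool_rot: [0.996, 0.088, -0.001, 0.001]
wrist_force: [-0.7, 0.4, 0.0]
opening: 0.0854
grasp_force: 0.0
```

```bash
python3 go.py 467 390 36 10
```

```text
t 11.45 tcp [468.2 387.8 124.6] yaw 10.1 tilt 0.13 F [-0.7  0.4  0. ] open 85.4
tool shift [-0.7 -2.5 88.6]
spin 0.003 rows 1
xy rows 1 [-0.7 -2.5]
```

Call:
{"method": "arm_command", "body": {"targets": [-1,-2,20,0,0,0,25,0,0,0,20,0,0,0,12,0,0,0,7,0,0,0,4,0,0,0,0,0,0,0,0,0]}}

```text
time_s: 12.45
tcp_pos: [0.4672, 0.3917, 0.0379]
tool_rot: [0.996, 0.089, 0.0, -0.0]
wrist_force: [0.6, -0.4, -0.8]
opening: 0.0855
grasp_force: 0.0
```

Call:
{"method": "arm_command", "body": {"targets": [0,0,0,0,0,0,0,0,0,0,0,0,0,0,0,0,0,0,0,0,0,0,0,0], "jaw": 1}}

```text
time_s: 13.2
tcp_pos: [0.4671, 0.3917, 0.0381]
tool_rot: [0.996, 0.089, 0.0, -0.0]
wrist_force: [-1.2, -0.2, 6.0]
opening: 0.044
grasp_force: 60.7
```

Call:
{"method": "arm_command", "body": {"targets": [0,0,-6,0,0,0,-15,0,0,0,-20,0,0,0,-9,0,0,0,0,0,0,0,0,0]}}

```text
time_s: 13.95
tcp_pos: [0.4665, 0.391, 0.0869]
tool_rot: [0.996, 0.089, -0.0, 0.0]
wrist_force: [0.3, 0.4, -2.0]
opening: 0.0439
grasp_force: 61.3
```

```bash
python3 go.py 575 188.7 80 10
```

```text
t 13.95 tcp [466.5 391.   86.9] yaw 10.2 tilt 0.06 F [ 0.3  0.4 -2. ] open 43.9
tool shift [ 71.  218.3   6.9]
spin 0.003 rows 1
xy rows 6 [11.8 36.4]
```

Call:
{"method": "arm_command", "body": {"targets": [7,22,-10,0,10,30,0,0,10,32,0,0,11,33,0,0,11,33,0,0,10,32,0,0,8,23,0,0,4,13,0,0,0,0,0,0,0,0,0,0]}}

```text
time_s: 15.2
tcp_pos: [0.5747, 0.19, 0.097]
tool_rot: [0.996, 0.089, -0.001, -0.0]
wrist_force: [-0.7, 0.5, -1.3]
opening: 0.0435
grasp_force: 61.4
```

```bash
python3 go.py 575 188.7 42 10
```

```text
t 15.2 tcp [574.7 190.   97. ] yaw 10.2 tilt 0.06 F [-0.7  0.5 -1.3] open 43.5
tool shift [ 0.1  1.4 55. ]
spin 0.004 rows 1
xy rows 1 [0.1 1.4]
```

Call:
{"method": "arm_command", "body": {"targets": [0,1,12,0,0,0,15,0,0,0,12,0,0,0,7,0,0,0,4,0,0,0,2,0,0,0,0,0,0,0,0,0]}}

```text
time_s: 16.2
tcp_pos: [0.5758, 0.1884, 0.0457]
tool_rot: [0.996, 0.089, 0.0, -0.0]
wrist_force: [-0.2, 0.2, -1.4]
opening: 0.0437
grasp_force: 61.4
```

Call:
{"method": "arm_command", "body": {"targets": [0,0,1,0,0,0,1,0,0,0,0.5,0,0,0,0,0,0,0,0,0]}}

```text
time_s: 16.82
tcp_pos: [0.5756, 0.1884, 0.0428]
tool_rot: [0.996, 0.089, 0.0, -0.0]
wrist_force: [0.3, -0.3, -0.8]
opening: 0.0439
grasp_force: 61.4
```

Call:
{"method": "arm_command", "body": {"targets": [0,0,0.5,0,0,0,0.5,0,0,0,0,0,0,0,0,0]}}

```text
time_s: 17.32
tcp_pos: [0.5756, 0.1884, 0.0421]
tool_rot: [0.996, 0.089, 0.0, -0.0]
wrist_force: [-0.4, -1.0, 2.7]
opening: 0.0439
grasp_force: 61.8
```

Call:
{"method": "arm_command", "body": {"targets": [0,0,0,0,0,0,0,0,0,0,0,0,0,0,0,0], "jaw": 0.24}}

```text
time_s: 17.82
tcp_pos: [0.5756, 0.1884, 0.0417]
tool_rot: [0.996, 0.089, -0.0, 0.0]
wrist_force: [-0.6, -0.9, 0.3]
opening: 0.0651
grasp_force: 0.0
```

Call:
{"method": "arm_command", "body": {"targets": [0,0,-10,0,0,0,-30,0,0,0,-40,0,0,0,-10,0,0,0,0,0,0,0,0,0]}}

```text
time_s: 18.58
tcp_pos: [0.5745, 0.1881, 0.1306]
tool_rot: [0.996, 0.089, -0.001, 0.0]
wrist_force: [-0.5, -0.4, -0.7]
opening: 0.065
grasp_force: 0.0
```

```bash
python3 go.py 493.3 -376 130 10
```

```text
t 18.57 tcp [574.5 188.1 130.6] yaw 10.2 tilt 0.14 F [-0.5 -0.4 -0.7] open 65.0
tool shift [-179.7  540.8    1.2]
spin 0.003 rows 1
xy rows 15 [-12.   36.1]
```

Call:
{"method": "arm_command", "body": {"targets": [-10,30,0,0,-17,50,0,0,-17,50,0,0,-17,50,0,0,-17,50,0,0,-17,50,0,0,-17,50,0,0,-17,50,0,0,-17,50,0,0,-17,50,0,0,-12,40,0,0,-5,21,0,0], "jaw": 0.24}}

```text
time_s: 20.08
tcp_pos: [0.493, -0.3776, 0.1301]
tool_rot: [0.996, 0.088, -0.001, -0.001]
wrist_force: [0.4, 1.4, -0.2]
opening: 0.065
grasp_force: 0.0
```

Call:
{"method": "arm_command", "body": {"targets": [0,0,0,0,0,0,0,0,0,0,0,0]}}

```text
time_s: 20.45
tcp_pos: [0.4942, -0.374, 0.1317]
tool_rot: [0.996, 0.09, -0.0, -0.001]
wrist_force: [0.1, 0.6, -0.6]
opening: 0.0649
grasp_force: 0.0
```

```bash
python3 go.py 493.3 -376 57 10
python3 - <<'E'
from m import *
s,P,g,sel=run()
cv2.imwrite("pics/t2.png",cv2.resize(s["color"][130:290,100:400,::-1],None,fx=2.6,fy=2.6,interpolation=cv2.INTER_CUBIC))
q=P[sel(.575,.189,.035,.026,.05)]; print(cv2.minEnclosingCircle((q[:,:2]*1000).astype(np.float32)),np.percentile(q[:,2],90))
q=P[sel(.608,-.2185,.055,.03,.05)]; print(rect(q),np.percentile(q[:,2],90))
E
```

```text
t 20.45 tcp [ 494.2 -374.   131.7] yaw 10.3 tilt 0.07 F [ 0.1  0.6 -0.6] open 64.9
tool shift [-1.2  1.9 74.7]
spin 0.005 rows 1
xy rows 1 [-1.2  1.9]
((575.7660522460938, 187.19557189941406), 23.018104553222656) 0.03499769491163706
((609.078125, -220.8727569580078), (25.913305282592773, 16.57469367980957), 10.43665885925293) 0.04354057379989811
```

View pics/t2.png

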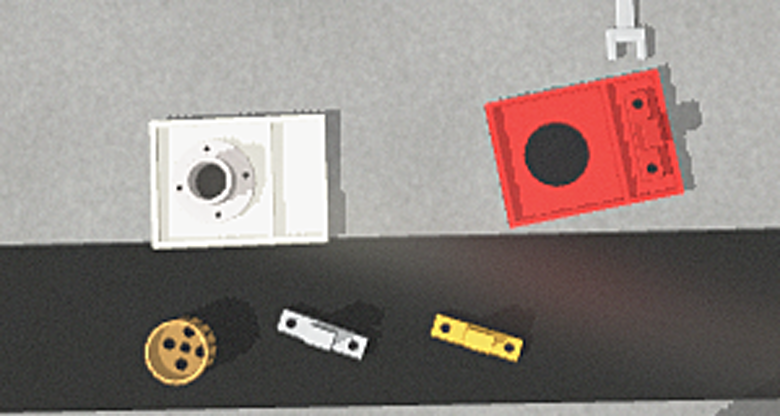

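Call:
{"method": "arm_command", "body": {"targets": [-1,2,20,0,0,0,25,0,0,0,15,0,0,0,9,0,0,0,5,0,0,0,0,0,0,0,0,0]}}

```text
time_s: 21.38
tcp_pos: [0.4938, -0.3784, 0.0584]
tool_rot: [0.996, 0.089, 0.0, 0.0]
wrist_force: [-0.2, -0.1, -0.5]
opening: 0.0649
grasp_force: 0.0
```

Call:
{"method": "arm_command", "body": {"targets": [0,0,0,0,0,0,0,0,0,0,0,0,0,0,0,0,0,0,0,0], "jaw": 1}}

```text
time_s: 22.0
tcp_pos: [0.4936, -0.3782, 0.0583]
tool_rot: [0.996, 0.089, 0.0, 0.0]
wrist_force: [0.1, 0.5, 4.9]
opening: 0.0261
grasp_force: 58.9
```

Call:
{"method": "arm_command", "body": {"targets": [0,0,-6,0,0,0,-25,0,0,0,-30,0,0,0,-14,0,0,0,0,0,0,0,0,0,0,0,0,0]}}

```text
time_s: 22.88
tcp_pos: [0.4928, -0.3775, 0.1314]
tool_rot: [0.996, 0.089, -0.001, -0.001]
wrist_force: [0.3, -0.4, -0.5]
opening: 0.026
grasp_force: 58.9
```

```bash
python3 go.py 575.6 187.8 130 10
```

```text
t 22.88 tcp [ 492.8 -377.5  131.4] yaw 10.2 tilt 0.15 F [ 0.3 -0.4 -0.5] open 26.0
tool shift [ 181.5 -541.7    2.2]
spin 0.003 rows 1
xy rows 15 [ 12.1 -36.1]
```

Call:
{"method": "arm_command", "body": {"targets": [8,-24,0,0,14,-42,0,0,16,-48,0,0,16,-48,0,0,16,-48,0,0,16,-48,0,0,16,-48,0,0,16,-48,0,0,16,-48,0,0,16,-48,0,0,14,-42,0,0,10,-28,0,0]}}

```text
time_s: 24.38
tcp_pos: [0.5714, 0.1677, 0.1323]
tool_rot: [0.996, 0.09, -0.001, -0.0]
wrist_force: [0.4, 0.5, 0.1]
opening: 0.0259
grasp_force: 58.9
```

Call:
{"method": "arm_command", "body": {"targets": [7,-22,0,0,0,0,0,0,0,0,0,0,0,0,0,0]}}

```text
time_s: 24.88
tcp_pos: [0.5754, 0.1863, 0.1327]
tool_rot: [0.996, 0.088, -0.0, 0.0]
wrist_force: [0.3, 0.1, -0.6]
opening: 0.0257
grasp_force: 58.9
```

```bash
python3 go.py 575.6 187.8 78 10
```

```text
t 24.88 tcp [575.4 186.3 132.7] yaw 10.1 tilt 0.04 F [ 0.3  0.1 -0.6] open 25.7
tool shift [ 0.5 -1.5 54.7]
spin 0.002 rows 1
xy rows 1 [ 0.5 -1.5]
```

Call:
{"method": "arm_command", "body": {"targets": [0,-1,12,0,0,0,14,0,0,0,8,0,0,0,2,0,0,0,0,0,0,0,0,0,0,0,0,0,0,0,0,0]}}

```text
time_s: 25.88
tcp_pos: [0.5757, 0.1885, 0.0971]
tool_rot: [0.996, 0.089, 0.0, -0.0]
wrist_force: [0.6, -0.2, -0.3]
opening: 0.0258
grasp_force: 58.9
```

Call:
{"method": "arm_command", "body": {"targets": [0,0,4,0,0,0,4,0,0,0,4,0,0,0,3,0,0,0,1.5,0,0,0,1,0,0,0,0,0,0,0,0,0]}}

```text
time_s: 26.88
tcp_pos: [0.5756, 0.1884, 0.0794]
tool_rot: [0.996, 0.089, 0.0, -0.0]
wrist_force: [0.7, -0.0, -0.5]
opening: 0.026
grasp_force: 58.9
```

Call:
{"method": "arm_command", "body": {"targets": [0,0,0.5,0,0,0,0.5,0,0,0,0.5,0,0,0,0.3,0,0,0,0,0,0,0,0,0]}}

```text
time_s: 27.62
tcp_pos: [0.5758, 0.1885, 0.0787]
tool_rot: [0.996, 0.089, 0.001, -0.0]
wrist_force: [-2.2, -0.8, 7.6]
opening: 0.0261
grasp_force: 59.6
```

Seated at the expected height (78.3–78.7) with about 8 N; release and rise.

Call:
{"method": "arm_command", "body": {"targets": [0,0,0,0,0,0,0,0,0,0,0,0,0,0,0,0], "jaw": 0.4}}

```text
time_s: 28.12
tcp_pos: [0.5755, 0.1883, 0.0773]
tool_rot: [0.996, 0.089, -0.0, 0.0]
wrist_force: [-0.3, -0.7, -0.7]
opening: 0.0511
grasp_force: 0.0
```

Call:
{"method": "arm_command", "body": {"targets": [0,0,-10,0,0,0,-25,0,0,0,-20,0,0,0,-5,0,0,0,0,0,0,0,0,0]}}

```text
time_s: 28.88
tcp_pos: [0.5749, 0.1882, 0.1367]
tool_rot: [0.996, 0.089, -0.001, 0.0]
wrist_force: [-0.8, 0.2, 0.4]
opening: 0.0515
grasp_force: 0.0
```

```bash
python3 go.py 430.3 85.4 110 69.5
```

```text
t 28.88 tcp [574.9 188.2 136.7] yaw 10.2 tilt 0.1 F [-0.8  0.2  0.4] open 51.5
tool shift [-160.4   75.6   27. ]
spin -1.035 rows 6
xy rows 5 [-32.1  15.1]
```

Call:
{"method": "arm_command", "body": {"targets": [-32,15,0,0,-32,15,0,0,-32,15,5,0,-32,15,10,0,-32,15.5,10,0,0,0,0,-0.173,0,0,0,-0.173,0,0,0,-0.173,0,0,0,-0.173,0,0,0,-0.173,0,0,0,-0.17,0,0,0,0], "jaw": 0.4}}

```text
time_s: 30.38
tcp_pos: [0.431, 0.0857, 0.1119]
tool_rot: [0.822, 0.569, -0.001, -0.0]
wrist_force: [0.1, -0.2, -0.0]
opening: 0.0512
grasp_force: 0.0
```

Call:
{"method": "arm_command", "body": {"targets": [0,0,0,0,0,0,0,0]}}

```text
time_s: 30.62
tcp_pos: [0.4313, 0.0858, 0.1124]
tool_rot: [0.822, 0.569, -0.0, -0.0]
wrist_force: [0.2, 0.4, 0.3]
opening: 0.051
grasp_force: 0.0
```

```bash
python3 go.py 430.3 85.4 43 69.5
```

```text
t 30.62 tcp [431.3  85.8 112.4] yaw 69.4 tilt 0.02 F [0.2 0.4 0.3] open 51.0
tool shift [-0.7 -0.8 69.4]
spin -0.002 rows 1
xy rows 1 [-0.7 -0.8]
```

Call:
{"method": "arm_command", "body": {"targets": [-1,-1,20,0,0,0,20,0,0,0,15,0,0,0,9,0,0,0,4.5,0,0,0,0,0,0,0,0,0]}}

```text
time_s: 31.5
tcp_pos: [0.4305, 0.0852, 0.0444]
tool_rot: [0.822, 0.57, 0.0, 0.0]
wrist_force: [-0.3, -0.8, -0.9]
opening: 0.0508
grasp_force: 0.0
```

Call:
{"method": "arm_command", "body": {"targets": [0,0,0,0,0,0,0,0,0,0,0,0,0,0,0,0,0,0,0,0], "jaw": 1}}

```text
time_s: 32.12
tcp_pos: [0.4303, 0.0852, 0.0444]
tool_rot: [0.822, 0.57, 0.0, 0.0]
wrist_force: [-0.6, -0.2, 7.0]
opening: 0.0144
grasp_force: 59.1
```

Call:
{"method": "arm_command", "body": {"targets": [0,0,-8,0,0,0,-20,0,0,0,-25,0,0,0,-25,0,0,0,0,0.175,0,0,0,0.175,0,0,0,0.175,0,0,0,0.175,0,0,0,0.175,0,0,0,0.175,0,0,0,0.15,0,0,0,0]}}

```text
time_s: 33.62
tcp_pos: [0.4298, 0.0852, 0.122]
tool_rot: [1.0, 0.007, -0.0, 0.0]
wrist_force: [-0.4, 0.1, -3.2]
opening: 0.0147
grasp_force: 58.8
```

```bash
python3 go.py 576.5 107.9 90 0.7
```

```text
t 33.62 tcp [429.8  85.2 122. ] yaw 0.8 tilt 0.03 F [-0.4  0.1 -3.2] open 14.7
tool shift [147.1 -20.6  31.9]
spin 0.002 rows 1
xy rows 4 [36.8 -5.2]
```

Call:
{"method": "arm_command", "body": {"targets": [25,-4,0,0,35,-5,0,0,37,-5,0,0,30,-4,5,0,20,-2.5,10,0,0,0,12,0,0,0,6,0,0,0,0,0,0,0,0,0,0,0,0,0]}}

```text
time_s: 34.88
tcp_pos: [0.5769, 0.1076, 0.0896]
tool_rot: [1.0, 0.006, 0.0, -0.0]
wrist_force: [-0.1, -0.5, -2.1]
opening: 0.0147
grasp_force: 58.8
```

```bash
python3 go.py 576.5 107.9 48.5 0.7
```

```text
t 34.88 tcp [576.9 107.6  89.6] yaw 0.7 tilt 0.05 F [-0.1 -0.5 -2.1] open 14.7
tool shift [-0.4 -0.3 41.1]
spin 0.001 rows 1
xy rows 1 [-0.4 -0.3]
```

Call:
{"method": "arm_command", "body": {"targets": [0,0,10,0,0,0,12,0,0,0,8,0,0,0,5,0,0,0,3,0,0,0,1.5,0,0,0,0,0,0,0,0,0]}}

```text
time_s: 35.88
tcp_pos: [0.5771, 0.1076, 0.0498]
tool_rot: [1.0, 0.006, 0.0, -0.0]
wrist_force: [0.2, 0.2, -1.9]
opening: 0.0143
grasp_force: 58.8
```

Call:
{"method": "arm_command", "body": {"targets": [0,0,0.5,0,0,0,0.5,0,0,0,0.5,0,0,0,0,0,0,0,0,0]}}

```text
time_s: 36.5
tcp_pos: [0.5769, 0.1076, 0.0485]
tool_rot: [1.0, 0.006, 0.0, -0.0]
wrist_force: [-1.9, -0.2, 3.9]
opening: 0.0144
grasp_force: 59.7
```

Contact; release, rise.

Call:
{"method": "arm_command", "body": {"targets": [0,0,0,0,0,0,0,0,0,0,0,0,0,0,0,0], "jaw": 0.5}}

```text
time_s: 37.0
tcp_pos: [0.5769, 0.1076, 0.0479]
tool_rot: [1.0, 0.006, -0.0, -0.0]
wrist_force: [-0.6, 0.4, 0.2]
opening: 0.0428
grasp_force: 0.0
```

Call:
{"method": "arm_command", "body": {"targets": [0,0,-10,0,0,0,-25,0,0,0,-30,0,0,0,-20,0,0,0,0,0,0,0,0,0]}}

```text
time_s: 37.75
tcp_pos: [0.5764, 0.1075, 0.1327]
tool_rot: [1.0, 0.006, -0.0, 0.0]
wrist_force: [0.2, 0.4, -1.1]
opening: 0.043
grasp_force: 0.0
```

```bash
python3 go.py 419.2 217.5 130 0.7
```

```text
t 37.75 tcp [576.4 107.5 132.7] yaw 0.7 tilt 0.03 F [ 0.2  0.4 -1.1] open 43.0
tool shift [-155.8 -112.     2.8]
spin 0.001 rows 1
xy rows 5 [-31.2 -22.4]
```

Call:
{"method": "arm_command", "body": {"targets": [-20,-14,0,0,-32,-23,0,0,-34,-25,0,0,-34,-25,0,0,-24,-17,0,0,-12,-8,0,0,0,0,0,-0.165,0,0,0,0,0,0,0,0,0,0,0,0], "jaw": 0}}

```text
time_s: 39.0
tcp_pos: [0.4198, 0.2173, 0.1329]
tool_rot: [0.996, 0.088, -0.0, 0.0]
wrist_force: [-0.4, -0.2, -0.7]
opening: 0.0855
grasp_force: 0.0
```

```bash
python3 go.py 419.2 217.5 38 10.2
```

```text
t 39.0 tcp [419.8 217.3 132.9] yaw 10.1 tilt 0.01 F [-0.4 -0.2 -0.7] open 85.5
tool shift [-0.6 -0.3 94.9]
spin -0.002 rows 1
xy rows 1 [-0.6 -0.3]
```

Call:
{"method": "arm_command", "body": {"targets": [-1,0,22,0,0,0,28,0,0,0,22,0,0,0,14,0,0,0,7,0,0,0,4,0,0,0,0,0,0,0,0,0]}}

```text
time_s: 40.0
tcp_pos: [0.4188, 0.2176, 0.0365]
tool_rot: [0.996, 0.089, 0.001, -0.0]
wrist_force: [0.6, 0.1, 0.0]
opening: 0.0851
grasp_force: 0.0
```

Call:
{"method": "arm_command", "body": {"targets": [0,0,0,0,0,0,0,0,0,0,0,0,0,0,0,0,0,0,0,0], "jaw": 1}}

```text
time_s: 40.62
tcp_pos: [0.4187, 0.2175, 0.0369]
tool_rot: [0.996, 0.089, 0.001, -0.0]
wrist_force: [-1.2, -1.1, 7.2]
opening: 0.0562
grasp_force: 62.3
```

Call:
{"method": "arm_command", "body": {"targets": [0,0,-8,0,0,0,-20,0,0,0,-25,0,0,0,-25,0,0,0,-12,0,0,0,0,0,0,0,0,0]}}

```text
time_s: 41.5
tcp_pos: [0.4178, 0.2171, 0.1253]
tool_rot: [0.996, 0.089, -0.001, 0.0]
wrist_force: [0.4, -1.0, -2.1]
opening: 0.0554
grasp_force: 64.2
```

```bash
python3 go.py 593.6 -139.4 125 10.2
```

```text
t 41.5 tcp [417.8 217.1 125.3] yaw 10.2 tilt 0.09 F [ 0.4 -1.  -2.1] open 55.4
tool shift [1.10e+02 3.82e+02 2.00e-01]
spin -0.0 rows 1
xy rows 10 [11.  38.2]
```

Call:
{"method": "arm_command", "body": {"targets": [6,20,0,0,9,32,0,0,10,36,0,0,11,38,0,0,11,38,0,0,11,38,0,0,11,38,0,0,11,38,0,0,10,36,0,0,9,32,0,0,7,24,0,0,4,12,0,0]}}

```text
time_s: 43.0
tcp_pos: [0.5944, -0.1401, 0.125]
tool_rot: [0.996, 0.088, -0.001, -0.0]
wrist_force: [-0.3, -0.1, -1.7]
opening: 0.056
grasp_force: 64.3
```

Call:
{"method": "arm_command", "body": {"targets": [0,0,10,0,0,0,15,0,0,0,10,0,0,0,0,0,0,0,0,0,0,0,0,0]}}

```text
time_s: 43.75
tcp_pos: [0.5947, -0.1391, 0.0915]
tool_rot: [0.996, 0.089, 0.001, 0.0]
wrist_force: [-0.7, -0.1, -2.6]
opening: 0.0559
grasp_force: 64.3
```

```bash
python3 go.py 593.6 -139.4 41 10.2
```

```text
t 43.75 tcp [ 594.7 -139.1   91.5] yaw 10.2 tilt 0.06 F [-0.7 -0.1 -2.6] open 55.9
tool shift [-1.2  0.1 50.5]
spin -0.0 rows 1
xy rows 1 [-1.2  0.1]
```

Call:
{"method": "arm_command", "body": {"targets": [-1,0,10,0,0,0,14,0,0,0,11,0,0,0,6,0,0,0,4,0,0,0,2,0,0,0,1,0,0,0,0,0,0,0,0,0]}}

```text
time_s: 44.88
tcp_pos: [0.5935, -0.1394, 0.0433]
tool_rot: [0.996, 0.089, 0.0, 0.0]
wrist_force: [0.6, -0.9, -1.3]
opening: 0.0558
grasp_force: 64.3
```

Call:
{"method": "arm_command", "body": {"targets": [0,0,0.5,0,0,0,0.5,0,0,0,0.5,0,0,0,0,0,0,0,0,0]}}

```text
time_s: 45.5
tcp_pos: [0.5933, -0.1393, 0.0415]
tool_rot: [0.996, 0.089, -0.0, -0.0]
wrist_force: [0.1, -0.3, -0.7]
opening: 0.0559
grasp_force: 64.3
```

Call:
{"method": "arm_command", "body": {"targets": [0,0,0.5,0,0,0,0.5,0,0,0,0,0,0,0,0,0]}}

```text
time_s: 46.0
tcp_pos: [0.5934, -0.1394, 0.041]
tool_rot: [0.996, 0.089, 0.0, 0.0]
wrist_force: [-2.3, -0.3, 6.0]
opening: 0.0557
grasp_force: 64.9
```

Contact; open to about 72 mm, rise and move aside toward the base-right for a clear view.

Call:
{"method": "arm_command", "body": {"targets": [0,0,0,0,0,0,0,0,0,0,0,0,0,0,0,0], "jaw": 0.15}}

```text
time_s: 46.5
tcp_pos: [0.5933, -0.1393, 0.0404]
tool_rot: [0.996, 0.089, -0.0, -0.0]
wrist_force: [-0.1, 0.8, 0.1]
opening: 0.0724
grasp_force: 0.0
```

Call:
{"method": "arm_command", "body": {"targets": [0,0,-8,0,0,0,-25,0,0,0,-40,0,0,0,-45,0,-10,30,-30,0,-20,50,0,0,-20,50,0,0,-20,50,0,0,-20,50,0,0,-20,50,0,0,-10,30,0,0,0,0,0,0]}}

```text
time_s: 48.0
tcp_pos: [0.5291, -0.4686, 0.1887]
tool_rot: [0.996, 0.087, 0.0, 0.001]
wrist_force: [0.1, 0.7, 0.2]
opening: 0.0724
grasp_force: 0.0
```

Run:
```python
from m import *
s,P,g,sel=run()
a=cv2.resize(s["color"][140:280,120:400,::-1],None,fx=2.8,fy=2.8,interpolation=cv2.INTER_CUBIC)
c=vision.snapshot("scene"); b=cv2.resize(c["color"][120:235,150:400,::-1],(784,190*2-20)); cv2.imwrite("pics/t3.png",a); cv2.imwrite("pics/s3.png",b)
q=P[sel(.575,.189,.03,.06,.09)]; print("former",cv2.minEnclosingCircle((q[:,:2]*1000).astype(np.float32)),np.percentile(q[:,2],50))
q=P[sel(.593,-.139,.04,.035,.05)]; print("strainer",cv2.minEnclosingCircle((q[:,:2]*1000).astype(np.float32)),np.percentile(q[:,2],50))
for n,x,y,lo in [("red",.608,-.2185,.03),("grey",.577,.108,.03),("yel",.424,-.059,.025)]:
    q=P[sel(x,y,.05,lo,.05)]; print(n,rect(q),np.percentile(q[:,2],50))
st=arm.get_state(); print(st["time_s"],st["tcp_pos"],st["wrist_force"])
```

```text
former ((575.9468383789062, 188.37646484375), 14.299138069152832) 0.07137208469798836
strainer ((593.5538330078125, -140.04310607910156), 28.827722549438477) 0.039374784127763796
red ((608.9992065429688, -220.38970947265625), (25.792133331298828, 16.480051040649414), 11.816882133483887) 0.041664804837902
grey ((577.9255981445312, 106.87652587890625), (24.508634567260742, 16.429489135742188), 0.15177059173583984) 0.041250195236351754
yel ((424.0711975097656, -59.15774917602539), (25.626094818115234, 16.15028953552246), 72.5145034790039) 0.037520016301261075
48.1 [ 0.52971331 -0.46543448  0.18857587] [ 0.26965235 -0.12309234 -0.13122506]
```

View pics/t3.png

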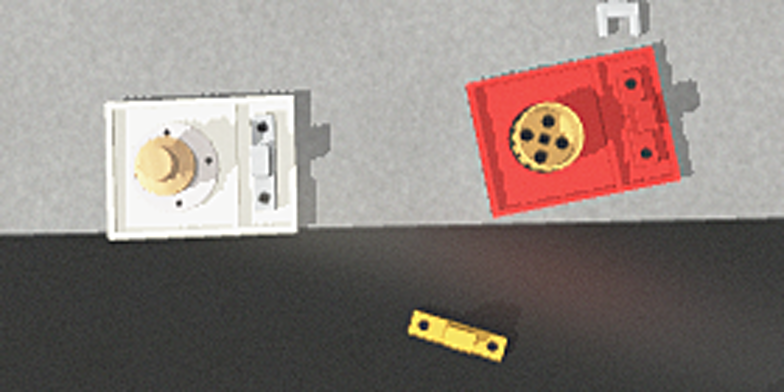

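View pics/s3.png

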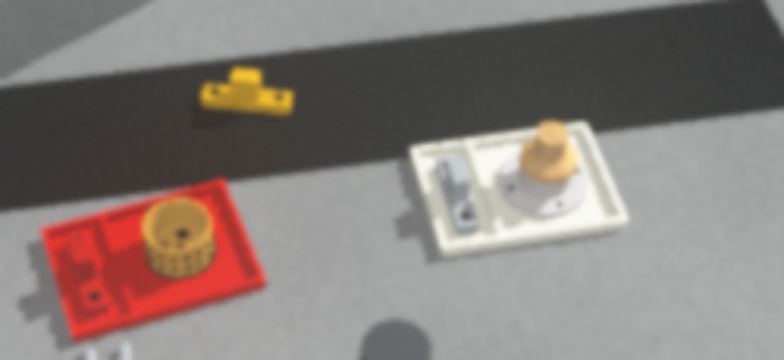

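The top view shows everything in place. The former sits in the flange at (165,165), its top at 71–72 mm, so it is seated. The grey arm lies flat in the white slot at (263,160), the strainer stands on the red tray's mark at (547,137), and the red arm is in its slot at (640,120). The yellow arm at (458,335) has not moved.

```bash
python3 -c "
from cell import arm; print(arm.job_done())"
```

```text
the job is handed in; nothing more can be done
None
```

Both change-over kits are made up as asked and the job is handed in, at about 48 s of the 112 s allowed. The final pictures show the parts in place and the yellow arm unmoved; I didn't re-measure the jar and wrench, but the arm never went near them.

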